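Unclip the cutlery caddy and hang it up to drain

TASK

Pull the steel cutlery caddy out of the leaning snap-in cradle and hang it by its bow handle on the arm of the taller hook stand, so that it hangs freely behind the upturned tip, clear of the worktop, and comes to rest. Leave the other things on the worktop where they are.

Things in the scene. Friction and masses are not known exactly. Their poses are not given: they have to be found in the camera images.
- caddy: Empty steel cutlery caddy: open box 70 (x) x 120 (y) x 85 mm high, 4 mm walls, 0.25 kg, rigid bow handle of two uprights at its 120 mm ends and a straight bar. A 2.4 mm ridge 14 mm up each end is held by the cradle's catches. Origin: centre of the underside; z up through the box to the handle. At the start its z leans 30 degrees from vertical towards the cradle's front (-x).
- caddy_handle (a point): Centre of the caddy's handle bar, 145.5 mm above its underside; axes as the caddy's. The flat-sided bar runs along y, 117 mm long, 12 mm wide (x), 9 mm high; free opening below it 105 mm wide, 56 mm high down to the rim.
- cradle: White plastic cradle fixed to the worktop, base 150 x 141 mm; its tray leans 30 degrees to the front (-x), with low walls (cheeks 38, front rest 69, back lip 19 mm) and 2 to 4 mm play around the caddy. Two sprung ball catches in the cheeks hold the caddy: 7 to 12 N along the caddy's own z frees it within 15 mm of travel. Origin: centre of the base on the worktop; z up.
- cradle_seat (a point): Point of the cradle where the caddy's underside centre sits when docked.
- tall_stand: The taller hook stand, dark steel, fixed: round foot 130 mm across, 12 mm thick; post 14 mm thick, 227 mm high on its axis; one round arm 9 mm thick running level from the post towards the stand's -x, arm axis 215 mm up, its upturned tip 96 mm from the post with its top 242 mm up. Origin: centre of the foot on the worktop; z up.
- hook_seat (a point): Top of the tall stand's arm half-way between post and tip (50 mm in front of the post axis, 219.5 mm up), where the handle bar should rest; axes as the stand's: arm along x, tip towards -x.
- short_stand: A second stand of the same make, only 137 mm high (arm axis 125 mm up), fixed: too low for the caddy. Origin: centre of the foot; its arm points to its -x.
- mug: Bystander: white mug, 80 mm wide, 92 mm high, handle at its +y. Origin: underside.
- ramekin: Bystander: small white bowl, 80 mm wide, 45 mm high. Origin: underside.
- brush: Bystander: wooden brush lying along its x. Origin: underside.
- soap: Bystander: clear bottle, 60 mm wide, 170 mm high. Origin: underside.
- jar: Bystander: glass jar, 72 mm wide, 100 mm high. Origin: underside.
- teaspoon: Bystander: steel teaspoon, 140 mm long, lying along its x. Origin: underside.
- spice: Bystander: small jar, 44 mm wide, 75 mm high. Origin: underside.
There are look-alikes about, which are no part of the job. What is shaped like the caddy but purple is not meant.

How it is judged:
On the way, in this order (a step that is already met when the one before it is completed fails the run):
1. the caddy is out of the cradle: its underside at least 80 mm from the seat (distance between caddy and cradle_seat above 0.08 m), for 0.2 s.
2. the caddy's handle bar lies over the tall stand's arm, between post and upturned tip, and the arm carries it (x of caddy_handle in the frame of hook_seat between -0.036 and 0.043 m and y of caddy_handle in the frame of hook_seat between -0.045 and 0.045 m and z of caddy_handle in the frame of hook_seat between -0.012 and 0.025 m and angle between caddy's own z axis and vertical below 0.45 rad and contact force between caddy and tall_stand above 0.8 N and height (world z) of caddy above 0.04 m and linear speed of caddy below 0.05 m/s), for 0.2 s.
At the end, for the whole second after the job is handed in: The caddy hangs by its bar on the tall stand's arm: bar middle 36 mm before to 43 mm behind hook_seat along the arm, within 45 mm sideways, -12 to +25 mm in height; caddy within 0.45 rad of upright, over 40 mm above the worktop, borne by the stand (over 0.8 N), slower than 0.05 m/s (all of step 2); the robot touches nothing.
It fails at once if a bystander (mug, ramekin, brush, soap, jar, teaspoon, spice) is moved more than 40 mm (distance of any of mug, ramekin, brush, soap, jar, teaspoon, spice from where it was at the start of the episode above 0.04 m).
It also fails if it takes over 50 s, if anything falls off the work surface, if the arm or the gripper's body presses on something with over 40 N, if the wrist force passes 120 N, or if a joint passes its speed limit or range.

ROBOT

A 7-joint arm with a two-finger parallel gripper is mounted at the origin on the work surface. World frame = base frame: x ahead of the robot, y to its left, z up, the work surface at z = 0. Lengths are in m, angles in rad, forces in N, time in s.
With the tool pointing down it reaches from about 0.425 to 1.025 m from the base axis. Payload 9.4 kg.
Tool frame: the origin (TCP) lies at the very end of the fingers, on their centre line; the grasp point (between the pads) lies 19 mm behind it; z points along the fingers, y is the line along which they close (so a half turn about z gives the same grasp; the last joint's range is limited). The gripper opens to 93 mm and grips with 3 to 60 N. Pads are 15 mm wide; open, the fingers measure 128 mm over their backs; the gripper's body (75 mm by 188 mm) begins 65 mm behind the grasp point.
Start: joints at [1.183, 0.599, -0.003, 1.599, 0.002, 0.943, -0.08], TCP at [0.222, -0.69, 0.219] pointing down, gripper open.
Joint ranges: [-2.57, 2.57], [-0.35, 1.97], [-1.29, 1.29], [0.11, 2.56], [-1.05, 4.19], [0.11, 1.86], [-2.63, 2.63]. Speed limits (rad/s): [2.22, 2.22, 3.01, 3.01, 3.14, 3.14, 3.14].

INTERFACE

Orientations are given as a unit quaternion [w, x, y, z].
In Python, from workcell import r gives the robot as it stands.
- The arm moves only by the tool drive_tool, never from a script. Its argument "rows" is a list of rows, each an object with "delta_pos": the shift along the tool's x, y, z scaled (see below), a list of three; "turn": the turn about the tool's z scaled (see below); "hand": the opening, from 0 (shut) to 1 (fully open). A call has 1 to 12 rows; each row shifts and turns the commanded pose from where the row before left it, along the tool's axes as they then stand; what a row does not reach is not made up. The controller multiplies each number of a shift by 0.05 m and each number of a turn by 0.1 rad. A row lasts 1/8 s, in which the tool goes at most 62.5 mm and 10.7 degrees, less where a joint would pass 70% of its speed; a pose out of reach is approached as far as the arm can. A call with a number of a shift or a turn outside -1 to 1 is refused whole. A call with a gripper value outside its range is refused whole. The fingers move at their own pace and stop on an object; the grip force is fixed at half the most. Time passes only in rows, so rows that do not move let the fingers close. It gives the time, the measured TCP pose, the force, the opening and the grip force at its end, in the units of the state.
- r.sense(): the state, without advancing time (a new reading comes with each control period).
- r.read_camera(name): name is "side" or "top" or "wrist"; returns (picture, depth): 480x640x3 uint8, red, green, blue; 480x640 float32, m along the optical axis (not along the pixel's ray), 0 where there is no reading.
- r.camera_params(name): a dict with "fx", "fy", "cx", "cy" (pixels), "k1" (the pictures are not rectified: a ray, as slopes to the right and down, at radius r is drawn at 1 + k1 r^2 times it, then the intrinsics apply), "rvec" (rotation vector, rad) and "tvec" (3), from world to camera coordinates, as OpenCV has them; the wrist camera has in their place "mount" (4x4, takes a point from camera to tool coordinates, whose origin is the TCP and whose axes are the flange's). Camera axes: x right, y down, z forward; pixel columns grow to the right and rows downward; lengths in m; the calibration is good to about 2 mm. A picture is of the moment at which its call begins: read the wrist's pose just before it. camera_params takes no time and is no camera call.
- r.finish_job(): hands the job in; it is judged then, once.
The state is a dict: "t": time; "joints": joint angles; "qd": joint speeds; "tau": joint torques, N m; "eef_pos": TCP position; "orientation": TCP orientation; "ft_force": force on the tool from outside, world axes, zero at the start; "moment": the same for the moment, N m; "finger_gap": opening from 0.0 (shut) to 1.0 (fully open); "grasp_force": force on a finger pad.
Only numpy, scipy, OpenCV 4.12 (cv2) and the standard library are available. Lean on these libraries where they do the work, as an engineer would, in place of code of your own. Each camera call takes 0.05 s, during which the arm holds its last target. There are 200 camera calls.

## Working session

There is one attempt and no reset: what is moved stays moved. The work goes in short steps, Python scripts to look and compute and a tool call to move; the robot and the scene stay as the last step left them, time stands still between calls to the robot, and variables do not carry over. Pictures are saved under pics/ and viewed, at most 10 in all, crops included, and the job is handed in when it is done.

Besides the shell and the picture viewer there is one more tool, called after ">>>" in YAML: its name, and indented under it one key for each argument. drive_tool: Moves the arm, as the interface text tells. Its arguments: {"type":"object","properties":{"rows":{"type":"array"}},"required":["rows"]}

```bash
mkdir -p pics
cat > h.py <<'E'
import numpy as np, cv2
from workcell import r
from scipy.spatial.transform import Rotation as R
def cam(n):
    p=r.camera_params(n)
    if 'mount' in p:
        s=r.sense(); q=s['orientation']; T=np.eye(4); T[:3,:3]=R.from_quat([q[1],q[2],q[3],q[0]]).as_matrix(); T[:3,3]=s['eef_pos']
        M=T@np.array(p['mount'])
    else:
        E=np.eye(4); E[:3,:3]=cv2.Rodrigues(np.array(p['rvec'],float))[0]; E[:3,3]=np.ravel(p['tvec']); M=np.linalg.inv(E)
    return p,M
def cloud(n):
    p,M=cam(n); im,d=r.read_camera(n)
    v,u=np.mgrid[:480,:640]; x=(u-p['cx'])/p['fx']; y=(v-p['cy'])/p['fy']; a,b=x.copy(),y.copy()
    for _ in range(8):
        k=1+p['k1']*(a*a+b*b); a,b=x/k,y/k
    P=np.stack([a*d,b*d,d],-1)@M[:3,:3].T+M[:3,3]; P[d==0]=np.nan
    return im,P,M
E
python3 - <<'E'
from h import *
print(r.sense())
for n in('side','top'):
    im,P,M=cloud(n); cv2.imwrite(f'pics/{n}0.png',im[...,::-1]); np.savez(f'{n}0.npz',im=im,P=P); print(n,M.round(3))
E
```

```text
{'t': 0.0, 'joints': array([ 1.18330111,  0.60012026, -0.00255413,  1.60010394,  0.00177223,
        0.94290348, -0.07978487]), 'qd': array([ 0.00021066, -0.00118122,  0.00097179, -0.00102874,  0.00149598,
       -0.00148914,  0.00021143]), 'tau': array([-5.38359654e-04, -7.65076947e+01,  1.49735894e+00, -2.52351004e+01,
       -5.23655035e-02,  1.69532862e-02,  1.39108774e-04]), 'eef_pos': array([ 0.22156755, -0.68981148,  0.21777258]), 'orientation': array([-7.46413359e-04,  9.87944652e-01,  1.54805610e-01, -1.73833770e-04]), 'ft_force': array([-0.59526059,  0.33577176, -0.52973675]), 'moment': array([-0.02633491,  0.03146015, -0.015837  ]), 'grasp_force': 0.0, 'finger_gap': 0.9938441583360335}
side [[-0.851 -0.261  0.455 -0.216]
 [-0.524  0.448 -0.724  1.055]
 [-0.015 -0.855 -0.518  1.015]
 [ 0.     0.     0.     1.   ]]
top [[ 0.029 -0.987  0.16   0.303]
 [-1.    -0.028  0.003 -0.133]
 [ 0.002 -0.16  -0.987  1.565]
 [ 0.     0.     0.     1.   ]]
```

View pics/side0.png

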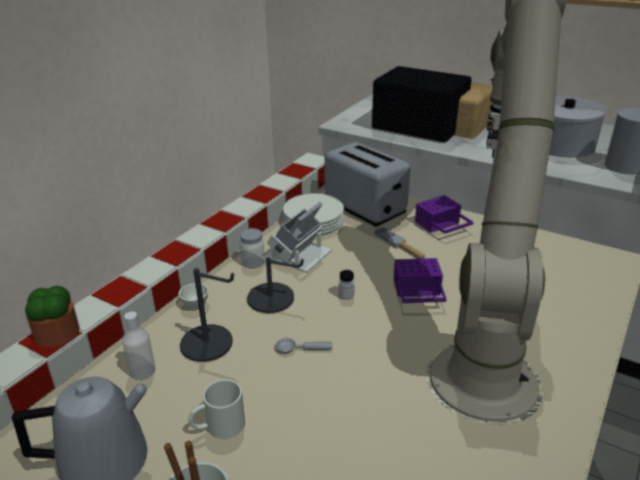

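View pics/top0.png

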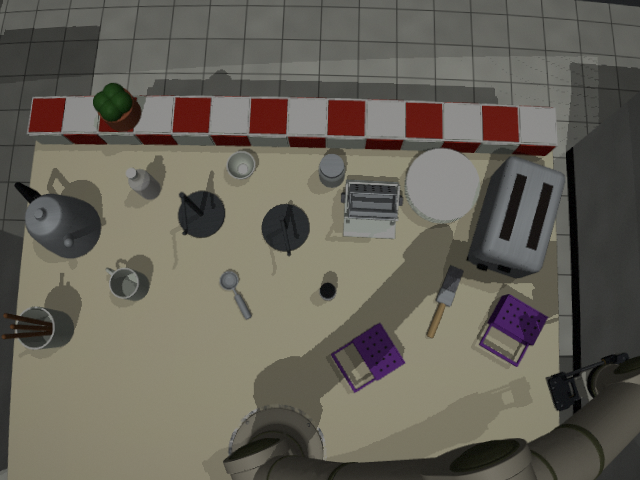

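The tall stand's foot is at side (206,342) and top (201,214). The caddy in its cradle is at side (297,238) and top (371,208). The short stand's foot is at top (285,228), and the purple decoys are closer to the robot. Next I'll measure the points in the cloud.

Run:
```python
from h import *
for n,(c0,c1,r0,r1) in dict(side=(170,340,190,370),top=(160,420,160,260)).items():
    z=np.load(n+'0.npz'); P=z['P']; im=z['im']
    k=3 if n=='top' else 3
    cv2.imwrite(f'pics/{n}1.png',cv2.resize(im[r0:r1,c0:c1,::-1],None,fx=k,fy=k,interpolation=cv2.INTER_CUBIC))
t=np.load('top0.npz')['P']; s=np.load('side0.npz')['P']
A=np.concatenate([t.reshape(-1,3),s.reshape(-1,3)]); src=np.r_[np.zeros(307200),np.ones(307200)]
# tall stand feet: top
for nm,P,(c0,c1,r0,r1) in (('top tall',t,(170,230,185,240)),('top short',t,(255,315,195,255)),('side tall',s,(175,240,320,365))):
    Q=P[r0:r1,c0:c1].reshape(-1,3); q=Q[(abs(Q[:,2]-.012)<.006)]; 
    im=np.load(nm.split()[0]+'0.npz')['im'][r0:r1,c0:c1].reshape(-1,3); q=Q[(abs(Q[:,2]-.012)<.008)&(im.max(1)<70)]
    print(nm,len(q),cv2.minEnclosingCircle(q[:,:2].astype(np.float32)),q[:,2].mean())
Q=s[260:330,180:245].reshape(-1,3); q=Q[(Q[:,2]>.19)&(Q[:,2]<.26)]; print('side arm',len(q)); print(q[np.argsort(q[:,1])][::4].round(3))
Q=t[185:240,165:230].reshape(-1,3); q=Q[(Q[:,2]>.19)&(Q[:,2]<.26)]; print('top arm',len(q)); print(q[np.argsort(q[:,0])][::4].round(3))
# caddy handle
for nm,P,(c0,c1,r0,r1) in (('top',t,(335,410,175,245)),('side',s,(265,335,195,275))):
    Q=P[r0:r1,c0:c1].reshape(-1,3); q=Q[(Q[:,2]>.13)&(Q[:,2]<.3)]; print(nm,len(q),q.min(0),q.max(0)); q=q[np.argsort(-q[:,2])]; print(q[:60:4].round(3))
```

```text
top tall 1405 ((0.6294946670532227, 0.23054596781730652), 0.06537573039531708) 0.011888758328375354
top short 1558 ((0.5991382598876953, 3.34177166223526e-05), 0.06577081978321075) 0.011761024372225117
side tall 1361 ((0.6288533806800842, 0.23455201089382172), 0.06640934199094772) 0.011540320959935785
side arm 245
[[0.537 0.211 0.236]
 [0.536 0.217 0.226]
 [0.542 0.218 0.216]
 [0.534 0.218 0.236]
 [0.559 0.219 0.216]
 [0.535 0.219 0.222]
 [0.54  0.219 0.223]
 [0.541 0.219 0.215]
 [0.538 0.22  0.235]
 [0.536 0.221 0.223]
 [0.553 0.221 0.22 ]
 [0.56  0.221 0.215]
 [0.553 0.222 0.217]
 [0.537 0.222 0.229]
 [0.533 0.223 0.233]
 [0.553 0.223 0.213]
 [0.541 0.223 0.217]
 [0.56  0.224 0.219]
 [0.572 0.224 0.215]
 [0.592 0.225 0.219]
 [0.589 0.225 0.217]
 [0.573 0.225 0.221]
 [0.582 0.226 0.218]
 [0.576 0.226 0.215]
 [0.573 0.227 0.216]
 [0.564 0.227 0.214]
 [0.592 0.227 0.218]
 [0.575 0.228 0.213]
 [0.589 0.228 0.219]
 [0.599 0.228 0.213]
 [0.594 0.229 0.218]
 [0.594 0.229 0.216]
 [0.631 0.23  0.225]
 [0.584 0.23  0.22 ]
 [0.633 0.23  0.227]
 [0.608 0.231 0.214]
 [0.625 0.231 0.22 ]
 [0.624
[... 1706 characters left out ...]
2 -0.175  0.172]
 [ 0.61  -0.251  0.172]
 [ 0.612 -0.258  0.171]
 [ 0.611 -0.197  0.171]
 [ 0.605 -0.17   0.171]
 [ 0.603 -0.265  0.171]
 [ 0.607 -0.234  0.17 ]
 [ 0.608 -0.192  0.17 ]
 [ 0.612 -0.234  0.17 ]
 [ 0.612 -0.224  0.17 ]
 [ 0.614 -0.217  0.17 ]]
side 235 [ 0.50072491 -0.28698888  0.13000928] [0.66696148 0.01312099 0.17204441]
[[ 0.608 -0.26   0.172]
 [ 0.6   -0.231  0.171]
 [ 0.611 -0.173  0.17 ]
 [ 0.612 -0.2    0.17 ]
 [ 0.605 -0.26   0.169]
 [ 0.61  -0.176  0.169]
 [ 0.608 -0.238  0.169]
 [ 0.609 -0.245  0.168]
 [ 0.606 -0.186  0.168]
 [ 0.601 -0.266  0.168]
 [ 0.602 -0.17   0.168]
 [ 0.605 -0.216  0.167]
 [ 0.613 -0.24   0.167]
 [ 0.608 -0.216  0.167]
 [ 0.609 -0.176  0.166]]
```

View pics/side1.png

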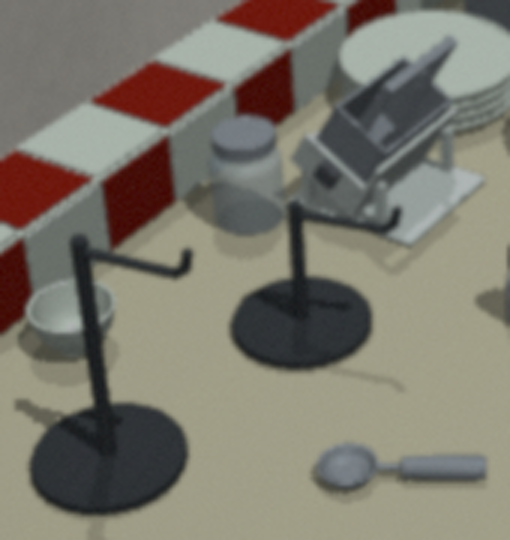

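View pics/top1.png

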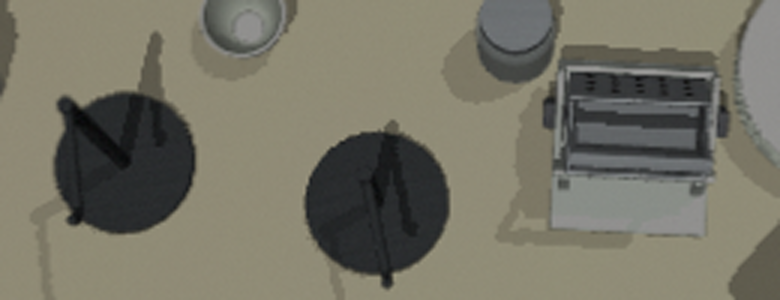

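Both stands' arms point toward the robot. The tall stand's post is at (0.629, 0.231), its tip is near (0.534, 0.217) and hook_seat is about (0.580, 0.224, 0.2195). The caddy's bar is near (0.608, -0.219, 0.167). One fit of the bar line, then I move.

Run:
```python
from h import *
t=np.load('top0.npz')['P'][175:245,335:410].reshape(-1,3); s=np.load('side0.npz')['P'][195:275,265:335].reshape(-1,3)
for nm,Q in (('top',t),('side',s),('both',np.r_[t,s])):
    q=Q[(Q[:,2]>.155)&(Q[:,0]>.585)&(Q[:,0]<.63)&(Q[:,1]<-.14)&(Q[:,1]>-.3)]
    l=cv2.fitLine(q.astype(np.float32),cv2.DIST_HUBER,0,.01,.01).ravel(); w=(q[:,:3]-l[3:])@l[:3]
    print(nm,len(q),l.round(3),'yaw',np.degrees(np.arctan(-l[0]/l[1])),'ends',np.percentile(w,[1,99]), 'mid',(l[3:]+l[:3]*np.percentile(w,[1,99]).mean()).round(4), np.percentile(q[:,2],[50,90]))
q=t[abs(t[:,2]-.006)<.008]; 
im=np.load('top0.npz')['im'][175:245,335:410].reshape(-1,3); P=t
m=(im.min(1)>120)&(abs(P[:,2]-.005)<.01); print('base',m.sum(), cv2.minAreaRect(P[m][:,:2].astype(np.float32)))
```

```text
top 261 [ 0.021  1.     0.007  0.609 -0.228  0.167] yaw -1.206099 ends [-0.05728537  0.05768832] mid [ 0.6085 -0.2278  0.1673] [0.16747181 0.17114868]
side 135 [ 0.036  0.999 -0.017  0.607 -0.218  0.165] yaw -2.0740435 ends [-0.06664089  0.05480152] mid [ 0.6072 -0.224   0.1653] [0.16538917 0.16947962]
both 396 [ 0.024  1.    -0.005  0.608 -0.225  0.167] yaw -1.3758904 ends [-0.06076109  0.05797228] mid [ 0.6081 -0.226   0.1666] [0.16698047 0.17071397]
base 839 ((0.5992016196250916, -0.24661752581596375), (0.07930602878332138, 0.1770428568124771), 8.838397026062012)
```

>>> drive_tool:
  rows:
    - {"delta_pos": [0, 0, -1], "turn": -1, "hand": 1}
    - {"delta_pos": [0, 0, -1], "turn": -1, "hand": 1}
    - {"delta_pos": [0, 0, 0], "turn": -1, "hand": 1}
    - {"delta_pos": [0, 0, 0], "turn": -1, "hand": 1}
    - {"delta_pos": [0, 0, 0], "turn": -1, "hand": 1}
    - {"delta_pos": [0, 0, 0], "turn": -1, "hand": 1}
    - {"delta_pos": [0, 0, 0], "turn": -1, "hand": 1}
    - {"delta_pos": [0, 0, 0], "turn": -1, "hand": 1}
    - {"delta_pos": [0, 0, 0], "turn": -1, "hand": 1}
    - {"delta_pos": [0, 0, 0], "turn": -1, "hand": 1}
    - {"delta_pos": [0, 0, 0], "turn": -1, "hand": 1}
    - {"delta_pos": [0, 0, 0], "turn": -1, "hand": 1}

```text
t: 1.6
eef_pos: [0.2215, -0.6901, 0.3181]
orientation: [-0.0, 0.727, 0.687, 0.0]
ft_force: [0.9, -0.4, 0.4]
finger_gap: 1.003
grasp_force: 0.0
```

>>> drive_tool:
  rows:
    - {"delta_pos": [0, 0, 0], "turn": -0.32, "hand": 0.7}
    - {"delta_pos": [0.8, 0.63, 0], "turn": 0, "hand": 0.7}
    - {"delta_pos": [0.8, 0.63, 0], "turn": 0, "hand": 0.7}
    - {"delta_pos": [0.8, 0.63, 0], "turn": 0, "hand": 0.7}
    - {"delta_pos": [0.8, 0.63, 0], "turn": 0, "hand": 0.7}
    - {"delta_pos": [0.8, 0.63, 0], "turn": 0, "hand": 0.7}
    - {"delta_pos": [0.8, 0.63, 0], "turn": 0, "hand": 0.7}
    - {"delta_pos": [0.8, 0.63, 0], "turn": 0, "hand": 0.7}
    - {"delta_pos": [0.8, 0.63, 0], "turn": 0, "hand": 0.7}
    - {"delta_pos": [0.8, 0.63, 0], "turn": 0, "hand": 0.7}
    - {"delta_pos": [0.8, 0.63, 0], "turn": 0, "hand": 0.7}
    - {"delta_pos": [0.8, 0.63, 0], "turn": 0, "hand": 0.7}

```text
t: 3.1
eef_pos: [0.5812, -0.2589, 0.3185]
orientation: [-0.0, 0.717, 0.697, -0.0]
ft_force: [1.2, -0.4, 0.3]
finger_gap: 0.697
grasp_force: 0.0
```

>>> drive_tool:
  rows:
    - {"delta_pos": [0.84, 0.56, 0], "turn": 0, "hand": 0.7}
    - {"delta_pos": [0, 0, 0.6], "turn": 0, "hand": 0.7}
    - {"delta_pos": [0, 0, 0.6], "turn": 0, "hand": 0.7}
    - {"delta_pos": [0, 0, 0], "turn": 0, "hand": 0.7}

```text
t: 3.6
eef_pos: [0.6083, -0.2186, 0.2565]
orientation: [-0.002, 0.717, 0.697, -0.001]
ft_force: [-0.3, -0.4, 0.2]
finger_gap: 0.697
grasp_force: 0.0
```

Run:
```python
from h import *
im,P,M=cloud('wrist'); cv2.imwrite('pics/wrist0.png',im[...,::-1]); print(r.sense()['eef_pos'],M.round(3))
Q=P.reshape(-1,3); q=Q[(Q[:,2]>.15)&(Q[:,2]<.185)&(abs(Q[:,0]-.61)<.03)&(abs(Q[:,1]+.227)<.075)]
l=cv2.fitLine(q.astype(np.float32),cv2.DIST_HUBER,0,.01,.01).ravel(); w=(q-l[3:])@l[:3]
print(len(q),l.round(4),np.percentile(w,[1,99]),(l[3:]+l[:3]*np.percentile(w,[1,99]).mean()).round(4))
print(np.percentile(q,[2,50,98],axis=0).round(4))
```

```text
[ 0.6092304  -0.21886256  0.25819928] [[ 1.    -0.026 -0.012  0.611]
 [-0.028 -0.965 -0.262 -0.146]
 [-0.004  0.262 -0.965  0.423]
 [ 0.     0.     0.     1.   ]]
2450 [-0.0145  0.9999 -0.0073  0.6096 -0.2324  0.168 ] [-0.05146141  0.06356203] [ 0.6095 -0.2264  0.1679]
[[ 0.6022 -0.2831  0.1531]
 [ 0.6094 -0.2211  0.1674]
 [ 0.6205 -0.1694  0.1703]]
```

View pics/wrist0.png

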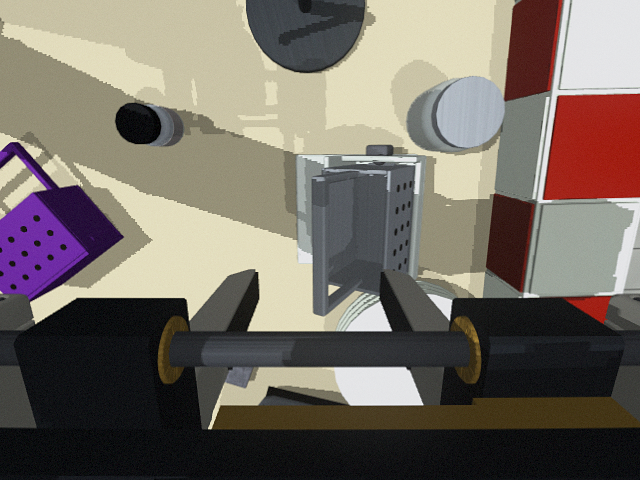

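The wrist view shows the bar running from (312,180) to (325,312), between the fingertips, which agrees with the fit. Now I descend and close.

>>> drive_tool:
  rows:
    - {"delta_pos": [0, 0, 0.5], "turn": 0, "hand": 0.7}
    - {"delta_pos": [0, 0, 0.5], "turn": 0, "hand": 0.7}
    - {"delta_pos": [0, 0, 0.5], "turn": 0, "hand": 0.7}
    - {"delta_pos": [0, 0, 0.5], "turn": 0, "hand": 0.7}
    - {"delta_pos": [0, 0, 0.3], "turn": 0, "hand": 0.7}
    - {"delta_pos": [0, 0, 0], "turn": 0, "hand": 0.7}
    - {"delta_pos": [0, 0, 0], "turn": 0, "hand": 0.0}
    - {"delta_pos": [0, 0, 0], "turn": 0, "hand": 0.0}
    - {"delta_pos": [0, 0, 0], "turn": 0, "hand": 0.0}
    - {"delta_pos": [0, 0, 0], "turn": 0, "hand": 0.0}
    - {"delta_pos": [0, 0, 0], "turn": 0, "hand": 0.0}
    - {"delta_pos": [0, 0, 0], "turn": 0, "hand": 0.0}

```text
t: 5.15
eef_pos: [0.6092, -0.219, 0.1436]
orientation: [-0.0, 0.717, 0.697, -0.0]
ft_force: [-2.1, 1.1, 2.2]
finger_gap: 0.136
grasp_force: 30.0
```

>>> drive_tool:
  rows:
    - {"delta_pos": [0, -0.05, -0.087], "turn": 0, "hand": 0}
    - {"delta_pos": [0, -0.05, -0.087], "turn": 0, "hand": 0}
    - {"delta_pos": [0, -0.05, -0.087], "turn": 0, "hand": 0}
    - {"delta_pos": [0, -0.05, -0.087], "turn": 0, "hand": 0}
    - {"delta_pos": [0, 0, 0], "turn": 0, "hand": 0}

```text
t: 5.78
eef_pos: [0.5994, -0.2188, 0.1616]
orientation: [0.0, 0.717, 0.697, -0.0]
ft_force: [-0.0, -0.0, -2.2]
finger_gap: 0.138
grasp_force: 30.0
```

>>> drive_tool:
  rows:
    - {"delta_pos": [0, -0.1, -0.173], "turn": 0, "hand": 0}
    - {"delta_pos": [0, -0.1, -0.173], "turn": 0, "hand": 0}
    - {"delta_pos": [0, -0.1, -0.173], "turn": 0, "hand": 0}
    - {"delta_pos": [0, -0.1, -0.173], "turn": 0, "hand": 0}
    - {"delta_pos": [0, -0.1, -0.173], "turn": 0, "hand": 0}
    - {"delta_pos": [0, -0.1, -0.173], "turn": 0, "hand": 0}
    - {"delta_pos": [0, -0.1, -0.173], "turn": 0, "hand": 0}
    - {"delta_pos": [0, -0.1, -0.173], "turn": 0, "hand": 0}
    - {"delta_pos": [0, 0, -0.6], "turn": 0, "hand": 0}
    - {"delta_pos": [0, 0, -0.6], "turn": 0, "hand": 0}
    - {"delta_pos": [0, 0, -0.3], "turn": 0, "hand": 0}
    - {"delta_pos": [0, 0, 0], "turn": 0, "hand": 0}

```text
t: 7.28
eef_pos: [0.5598, -0.2176, 0.3059]
orientation: [0.001, 0.717, 0.697, 0.0]
ft_force: [-0.6, -0.3, -1.7]
finger_gap: 0.136
grasp_force: 30.0
```

Run:
```python
from h import *
print(r.sense()['eef_pos'],r.sense()['ft_force'],r.sense()['finger_gap'])
im,P,M=cloud('side'); np.savez('side2.npz',im=im,P=P); cv2.imwrite('pics/side2.png',cv2.resize(im[100:300,220:480,::-1],None,fx=3,fy=3))
```

```text
[ 0.55980698 -0.21762412  0.30593255] [-0.58001716 -0.33665022 -1.66621149] 0.13611177517765585
```

View pics/side2.png

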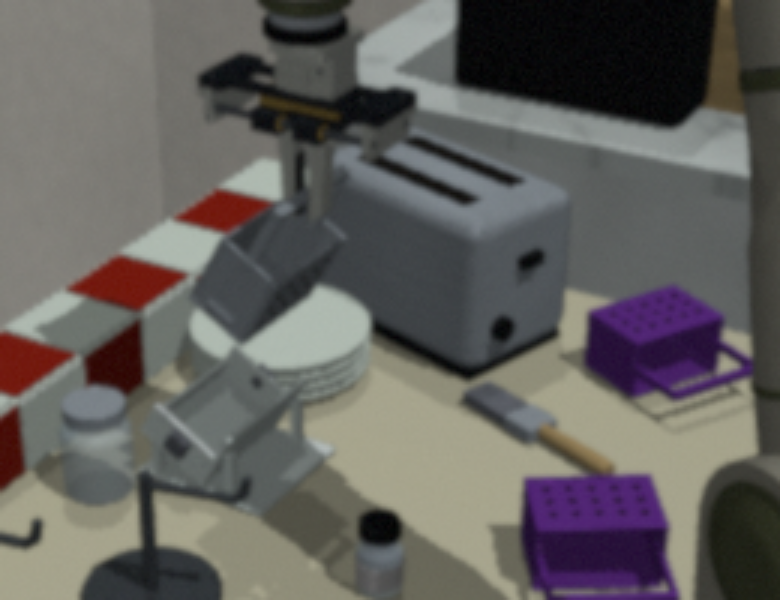

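The caddy is out, with its box at crop (270,265), but it still leans in the grip with the box toward +x, where it would foul the post. I'll measure the lean and then set it down on the free spot in front of the cradle, so it settles upright and I can regrasp it.

Run:
```python
from h import *
t=np.load('side2.npz')['P'].reshape(-1,3)
im,P,M=cloud('wrist'); w=P.reshape(-1,3); im2,P2,_=cloud('top'); tp=P2.reshape(-1,3)
b=np.array([.5598,-.2256,.325])
for n,Q in (('side',t),('top',tp),('wrist',w)):
    q=Q[(Q[:,2]>.13)&(Q[:,2]<.3)&(Q[:,0]>.50)&(Q[:,0]<.72)&(abs(Q[:,1]+.226)<.063)]-b
    print(n,len(q))
    for a in np.arange(-.18,-.03,.02):
        k=q[abs(q[:,2]-a)<.01]
        if len(k)>4: print('  z',round(a,2),'x',np.percentile(k[:,0],[2,98]).round(3),'n',len(k))
```

```text
side 1281
  z -0.14 x [0.034 0.059] n 66
  z -0.12 x [0.023 0.094] n 219
  z -0.1 x [0.013 0.095] n 295
  z -0.08 x [0.001 0.085] n 333
  z -0.06 x [-0.     0.074] n 239
  z -0.04 x [0.014 0.066] n 118
top 219
  z -0.14 x [0.04  0.068] n 28
  z -0.12 x [0.045 0.1  ] n 55
  z -0.1 x [0.036 0.096] n 19
  z -0.08 x [0.002 0.086] n 31
  z -0.06 x [0.    0.078] n 43
  z -0.04 x [0.025 0.068] n 43
wrist 13333
  z -0.14 x [0.037 0.057] n 2370
  z -0.12 x [0.027 0.08 ] n 4409
  z -0.1 x [0.015 0.1  ] n 1626
  z -0.08 x [0.006 0.089] n 1423
  z -0.06 x [0.002 0.078] n 1448
  z -0.04 x [0.023 0.067] n 1965
```

>>> drive_tool:
  rows:
    - {"delta_pos": [-0.07, -0.52, 0], "turn": 0, "hand": 0}
    - {"delta_pos": [-0.07, -0.52, 0], "turn": 0, "hand": 0}
    - {"delta_pos": [-0.07, -0.52, 0], "turn": 0, "hand": 0}
    - {"delta_pos": [-0.07, -0.52, 0], "turn": 0, "hand": 0}
    - {"delta_pos": [-0.07, -0.52, 0], "turn": 0, "hand": 0}
    - {"delta_pos": [-0.07, -0.52, 0.4], "turn": 0, "hand": 0}
    - {"delta_pos": [0, 0, 0.6], "turn": 0, "hand": 0}
    - {"delta_pos": [0, 0, 0.6], "turn": 0, "hand": 0}
    - {"delta_pos": [0, 0, 0.6], "turn": 0, "hand": 0}
    - {"delta_pos": [0, 0, 0.6], "turn": 0, "hand": 0}
    - {"delta_pos": [0, 0, 0.5], "turn": 0, "hand": 0}
    - {"delta_pos": [0, 0, 0], "turn": 0, "hand": 0}

```text
t: 8.93
eef_pos: [0.4017, -0.2333, 0.1383]
orientation: [-0.002, 0.717, 0.697, -0.001]
ft_force: [-0.3, 0.4, -1.8]
finger_gap: 0.137
grasp_force: 30.0
```

Lower it slowly until it touches, down to TCP z of about 0.127.

>>> drive_tool:
  rows:
    - {"delta_pos": [0, 0, 0], "turn": 0, "hand": 0}
    - {"delta_pos": [0, 0, 0.06], "turn": 0, "hand": 0}
    - {"delta_pos": [0, 0, 0], "turn": 0, "hand": 0}
    - {"delta_pos": [0, 0, 0], "turn": 0, "hand": 0}

```text
t: 9.43
eef_pos: [0.4031, -0.2343, 0.1376]
orientation: [0.0, 0.717, 0.697, 0.0]
ft_force: [0.5, -1.1, -1.7]
finger_gap: 0.136
grasp_force: 30.0
```

>>> drive_tool:
  rows:
    - {"delta_pos": [0, 0, 0.08], "turn": 0, "hand": 0}
    - {"delta_pos": [0, 0, 0.06], "turn": 0, "hand": 0}
    - {"delta_pos": [0, 0, 0.06], "turn": 0, "hand": 0}
    - {"delta_pos": [0, 0, 0], "turn": 0, "hand": 0}

```text
t: 9.93
eef_pos: [0.4029, -0.234, 0.1269]
orientation: [-0.0, 0.717, 0.697, -0.0]
ft_force: [0.7, 0.3, -1.4]
finger_gap: 0.14
grasp_force: 30.0
```

>>> drive_tool:
  rows:
    - {"delta_pos": [0, 0, 0.04], "turn": 0, "hand": 0}
    - {"delta_pos": [0, 0, 0], "turn": 0, "hand": 0}
    - {"delta_pos": [0, 0, 0], "turn": 0, "hand": 0.25}
    - {"delta_pos": [0, 0, 0], "turn": 0, "hand": 0.25}
    - {"delta_pos": [0, 0.1, 0], "turn": 0, "hand": 0.25}
    - {"delta_pos": [0, 0.15, 0], "turn": 0, "hand": 0.25}
    - {"delta_pos": [0, 0.15, 0], "turn": 0, "hand": 0.25}

```text
t: 10.8
eef_pos: [0.4239, -0.2348, 0.1253]
orientation: [0.0, 0.717, 0.697, 0.0]
ft_force: [0.9, 0.3, -0.1]
finger_gap: 0.25
grasp_force: 0.1
```

Run:
```python
from h import *
s=r.sense(); print(s['eef_pos'],s['ft_force'],s['finger_gap'])
im,P,M=cloud('side'); cv2.imwrite('pics/side3.png',cv2.resize(im[130:330,270:470,::-1],None,fx=3,fy=3))
```

```text
[ 0.42390461 -0.23477707  0.12527674] [ 0.85762879  0.28954594 -0.13938875] 0.2499424242835231
```

View pics/side3.png

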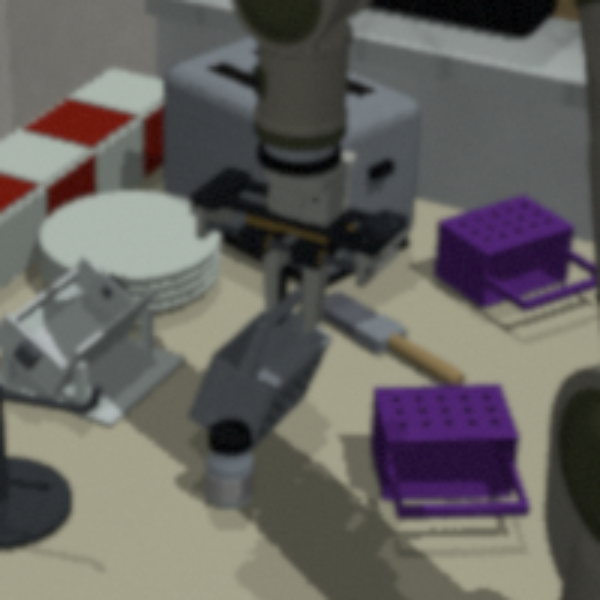

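The leaning caddy rests on its edge with the bar loose between the fingers (crop 310,305). I'll keep moving +x so it tips upright.

>>> drive_tool:
  rows:
    - {"delta_pos": [0, 0.15, 0], "turn": 0, "hand": 0.25}
    - {"delta_pos": [0, 0.15, 0], "turn": 0, "hand": 0.25}
    - {"delta_pos": [0, 0.15, 0], "turn": 0, "hand": 0.25}
    - {"delta_pos": [0, 0.15, 0], "turn": 0, "hand": 0.25}
    - {"delta_pos": [0, 0.15, 0], "turn": 0, "hand": 0.25}
    - {"delta_pos": [0, 0.15, 0], "turn": 0, "hand": 0.25}
    - {"delta_pos": [0, 0.15, 0], "turn": 0, "hand": 0.25}
    - {"delta_pos": [0, 0, 0], "turn": 0, "hand": 0.25}

```text
t: 11.85
eef_pos: [0.4761, -0.2361, 0.1251]
orientation: [0.0, 0.717, 0.697, 0.0]
ft_force: [-1.5, -0.3, 0.5]
finger_gap: 0.251
grasp_force: 0.0
```

```bash
cat > m.py <<'E'
from h import *
s=r.sense(); e=s['eef_pos']; print(e,s['ft_force'],s['finger_gap'])
im,P,M=cloud('side'); im2,P2,_=cloud('wrist'); b=e+[0,-.008,.019]
cv2.imwrite('pics/side4.png',cv2.resize(im[130:330,230:430,::-1],None,fx=3,fy=3))
for Q in(P,P2):
    Q=Q.reshape(-1,3); q=Q[(Q[:,2]>.01)&(abs(Q[:,0]-b[0])<.12)&(abs(Q[:,1]-b[1])<.063)]-b
    for a in np.arange(-.14,-.03,.02):
        k=q[abs(q[:,2]-a)<.01]
        if len(k)>4: print('  z',round(a,2),'x',np.percentile(k[:,0],[2,98]).round(3),'n',len(k))
E
python3 m.py
```

```text
[ 0.47605409 -0.23607761  0.12513112] [-1.49508155 -0.27334331  0.46807026] 0.2508978744351457
  z -0.14 x [-0.035  0.117] n 43
  z -0.12 x [-0.037  0.036] n 206
  z -0.1 x [-0.036  0.036] n 286
  z -0.08 x [-0.035  0.035] n 326
  z -0.06 x [-0.036  0.037] n 270
  z -0.04 x [-0.006  0.009] n 42
  z -0.14 x [-0.03   0.034] n 143
  z -0.12 x [-0.03   0.033] n 930
  z -0.1 x [-0.03   0.033] n 1023
  z -0.08 x [-0.03   0.033] n 1147
  z -0.06 x [-0.033  0.035] n 2297
  z -0.04 x [-0.003  0.007] n 83
```

It is upright, with the box at ±35 mm about the bar. I'll shift a little along the bar, grip and lift.

>>> drive_tool:
  rows:
    - {"delta_pos": [0.16, 0, 0], "turn": 0, "hand": 0.25}
    - {"delta_pos": [0, 0, 0], "turn": 0, "hand": 0}
    - {"delta_pos": [0, 0, 0], "turn": 0, "hand": 0}
    - {"delta_pos": [0, 0, 0], "turn": 0, "hand": 0}
    - {"delta_pos": [0, 0, -0.3], "turn": 0, "hand": 0}
    - {"delta_pos": [0, 0, -0.6], "turn": 0, "hand": 0}
    - {"delta_pos": [0, 0, -0.8], "turn": 0, "hand": 0}
    - {"delta_pos": [0, 0, -0.8], "turn": 0, "hand": 0}
    - {"delta_pos": [0, 0, -0.8], "turn": 0, "hand": 0}
    - {"delta_pos": [0, 0, -0.4], "turn": 0, "hand": 0}
    - {"delta_pos": [0, 0, 0], "turn": 0, "hand": 0}

```text
t: 13.32
eef_pos: [0.476, -0.2284, 0.3122]
orientation: [0.002, 0.717, 0.697, 0.0]
ft_force: [0.2, -1.5, -1.3]
finger_gap: 0.125
grasp_force: 30.0
```

```bash
sed -i 's/-.008,.019/-.015,.019/' m.py; python3 m.py
python3 - <<'E'
from h import *
im,P,_=cloud('wrist'); e=r.sense()['eef_pos']; Q=P.reshape(-1,3)
q=Q[(abs(Q[:,2]-e[2]-.019)<.012)&(abs(Q[:,0]-e[0])<.012)&(abs(Q[:,1]-e[1])<.09)]; print('bar y',np.percentile(q[:,1]-e[1],[1,99]))
q=Q[(abs(Q[:,2]-e[2]+.09)<.03)&(abs(Q[:,0]-e[0])<.04)&(abs(Q[:,1]-e[1])<.09)]; print('box y',np.percentile(q[:,1]-e[1],[1,99]))
E
```

```text
[ 0.47601558 -0.22842667  0.31216655] [ 0.15972173 -1.46921989 -1.28751821] 0.12468929068525146
  z -0.14 x [-0.036  0.035] n 174
  z -0.12 x [-0.036  0.034] n 276
  z -0.1 x [-0.036  0.035] n 332
  z -0.08 x [-0.036  0.035] n 400
  z -0.06 x [-0.037  0.036] n 311
  z -0.04 x [-0.007  0.007] n 59
  z -0.14 x [-0.03   0.032] n 3496
  z -0.12 x [-0.031  0.032] n 762
  z -0.1 x [-0.031  0.032] n 804
  z -0.08 x [-0.031  0.032] n 1007
  z -0.06 x [-0.034  0.035] n 2366
  z -0.04 x [-0.004  0.007] n 115
bar y [-0.05432844  0.0433681 ]
box y [-0.03572589  0.04687537]
```

>>> drive_tool:
  rows:
    - {"delta_pos": [0, 0, 0], "turn": -0.925, "hand": 0}
    - {"delta_pos": [0, 0, 0], "turn": -0.925, "hand": 0}
    - {"delta_pos": [0.5, 0, 0], "turn": 0, "hand": 0}
    - {"delta_pos": [0.9, 0, 0], "turn": 0, "hand": 0}
    - {"delta_pos": [1, 0.1, 0], "turn": 0, "hand": 0}
    - {"delta_pos": [1, 0.1, 0], "turn": 0, "hand": 0}
    - {"delta_pos": [1, 0.1, 0], "turn": 0, "hand": 0}
    - {"delta_pos": [1, 0.1, 0], "turn": 0, "hand": 0}
    - {"delta_pos": [1, 0.1, 0], "turn": 0, "hand": 0}
    - {"delta_pos": [1, 0.1, 0], "turn": 0, "hand": 0}
    - {"delta_pos": [0.9, 0.1, 0], "turn": 0, "hand": 0}
    - {"delta_pos": [0.5, 0.1, 0], "turn": 0, "hand": 0}

```text
t: 14.98
eef_pos: [0.4454, 0.2149, 0.3092]
orientation: [-0.001, 0.648, 0.761, -0.001]
ft_force: [0.4, 0.4, -2.1]
finger_gap: 0.124
grasp_force: 30.0
```

>>> drive_tool:
  rows:
    - {"delta_pos": [0, 0, 0], "turn": 0, "hand": 0}
    - {"delta_pos": [0, 0, 0], "turn": 0, "hand": 0}

```text
t: 15.22
eef_pos: [0.4461, 0.2116, 0.3093]
orientation: [-0.0, 0.65, 0.76, -0.001]
ft_force: [-0.1, -0.3, -1.6]
finger_gap: 0.124
grasp_force: 30.0
```

Run:
```python
from h import *
from scipy.spatial.transform import Rotation as R
s=r.sense(); e=s['eef_pos']; q=s['orientation']; print(e,q,s['finger_gap'])
t=R.from_quat([q[1],q[2],q[3],q[0]]).as_matrix()
im,P,_=cloud('wrist'); im2,P2,_=cloud('side'); im3,P3,_=cloud('top')
cv2.imwrite('pics/side5.png',cv2.resize(im2[170:370,140:340,::-1],None,fx=3,fy=3))
for n,W in(('wrist',P),('side',P2),('top',P3)):
    Q=W.reshape(-1,3); L=(Q-e)@t   # tool coords
    a=L[(Q[:,2]>.206)&(Q[:,2]<.25)&(Q[:,0]>.528)&(Q[:,0]<.62)&(abs(Q[:,1]-.224)<.02)]
    print(n,'arm n',len(a))
    if len(a)>10:
        for lo in np.arange(.06,.2,.02):
            k=a[(a[:,1]>lo)&(a[:,1]<lo+.02)]
            if len(k)>3: print('  ty',round(lo,2),'tx med',np.median(k[:,0]).round(4),'ztop',(e[2]-k[:,2].min()).round(3),len(k))
    b=L[(abs(L[:,1])<.045)&(L[:,2]>.05)&(L[:,2]<.125)&(abs(L[:,0])<.1)]; print(' box tx',np.percentile(b[:,0],[1,99]).round(3),'ty',np.percentile(b[:,1],[1,99]).round(3))
```

```text
[0.44609614 0.2116266  0.30928581] [-3.12752885e-04  6.49543196e-01  7.60323910e-01 -1.04439042e-03] 0.12356291196768833
wrist arm n 1260
  ty 0.08 tx med -0.0066 ztop 0.242 250
  ty 0.1 tx med -0.0074 ztop 0.221 265
  ty 0.12 tx med -0.0074 ztop 0.221 270
  ty 0.14 tx med -0.0073 ztop 0.222 272
  ty 0.16 tx med -0.0071 ztop 0.221 203
 box tx [-0.038  0.046] ty [-0.03   0.032]
side arm n 156
  ty 0.08 tx med -0.0061 ztop 0.242 43
  ty 0.1 tx med -0.0052 ztop 0.222 28
  ty 0.12 tx med -0.0061 ztop 0.224 31
  ty 0.14 tx med -0.0052 ztop 0.221 32
  ty 0.16 tx med -0.0053 ztop 0.223 22
 box tx [-0.075  0.048] ty [-0.035  0.036]
top arm n 139
  ty 0.08 tx med -0.0108 ztop 0.244 22
  ty 0.1 tx med -0.0094 ztop 0.224 32
  ty 0.12 tx med -0.009 ztop 0.224 32
  ty 0.14 tx med -0.0088 ztop 0.223 34
  ty 0.16 tx med -0.0092 ztop 0.221 19
 box tx [-0.077  0.014] ty [-0.035  0.033]
```

The tool is parallel to the arm, which sits at tool-x of -7 mm; the seat is about 134 mm ahead. I'll shift sideways 13 mm, lower the bar centre to about 0.258, then advance.

>>> drive_tool:
  rows:
    - {"delta_pos": [0.26, 0, 0.4], "turn": 0, "hand": 0}
    - {"delta_pos": [0, 0, 0.5], "turn": 0, "hand": 0}
    - {"delta_pos": [0, 0, 0.5], "turn": 0, "hand": 0}
    - {"delta_pos": [0, 0, 0], "turn": 0, "hand": 0}
    - {"delta_pos": [0, 0.3, 0], "turn": 0, "hand": 0}
    - {"delta_pos": [0, 0.3, 0], "turn": 0, "hand": 0}
    - {"delta_pos": [0, 0.3, 0], "turn": 0, "hand": 0}
    - {"delta_pos": [0, 0, 0], "turn": 0, "hand": 0}

```text
t: 16.38
eef_pos: [0.4903, 0.2327, 0.2402]
orientation: [-0.0, 0.65, 0.76, 0.0]
ft_force: [-0.2, -0.6, -2.2]
finger_gap: 0.127
grasp_force: 30.0
```

Run:
```python
from h import *
s=r.sense(); print(s['eef_pos'],s['ft_force'],s['finger_gap'])
im,P,M=cloud('side'); cv2.imwrite('pics/side6.png',cv2.resize(im[170:370,140:340,::-1],None,fx=3,fy=3))
```

```text
[0.49032398 0.23271936 0.24022952] [-0.20866069 -0.6332761  -2.24777527] 0.12664508998776605
```

View pics/side6.png

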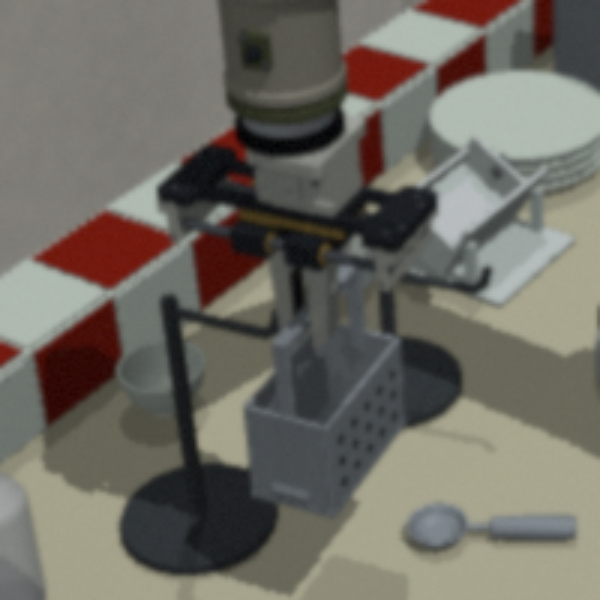

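The caddy is upright and the arm's tip (crop 275,325) is entering the opening beside the near upright. I'll advance the remaining 83 mm and lower.

>>> drive_tool:
  rows:
    - {"delta_pos": [0, 0.3, 0], "turn": 0, "hand": 0}
    - {"delta_pos": [0, 0.3, 0], "turn": 0, "hand": 0}
    - {"delta_pos": [0, 0.3, 0], "turn": 0, "hand": 0}
    - {"delta_pos": [0, 0.3, 0], "turn": 0, "hand": 0}
    - {"delta_pos": [0, 0.3, 0], "turn": 0, "hand": 0}
    - {"delta_pos": [0, 0.16, 0], "turn": 0, "hand": 0}
    - {"delta_pos": [0, 0, 0], "turn": 0, "hand": 0}
    - {"delta_pos": [0, 0, 0.2], "turn": 0, "hand": 0}
    - {"delta_pos": [0, 0, 0.2], "turn": 0, "hand": 0}
    - {"delta_pos": [0, 0, 0.16], "turn": 0, "hand": 0}
    - {"delta_pos": [0, 0, 0], "turn": 0, "hand": 0}

```text
t: 17.8
eef_pos: [0.5703, 0.2452, 0.2113]
orientation: [-0.0, 0.649, 0.76, -0.001]
ft_force: [-1.2, 0.0, -2.1]
finger_gap: 0.126
grasp_force: 30.0
```

>>> drive_tool:
  rows:
    - {"delta_pos": [0, 0, 0.04], "turn": 0, "hand": 0}
    - {"delta_pos": [0, 0, 0.04], "turn": 0, "hand": 0}
    - {"delta_pos": [0, 0, 0.04], "turn": 0, "hand": 0}
    - {"delta_pos": [0, 0, 0], "turn": 0, "hand": 0}

```text
t: 18.3
eef_pos: [0.5708, 0.2455, 0.2061]
orientation: [-0.0, 0.649, 0.76, -0.0]
ft_force: [0.2, -0.2, -2.4]
finger_gap: 0.13
grasp_force: 30.0
```

>>> drive_tool:
  rows:
    - {"delta_pos": [0, 0, 0.03], "turn": 0, "hand": 0}
    - {"delta_pos": [0, 0, 0.03], "turn": 0, "hand": 0}
    - {"delta_pos": [0, 0, 0], "turn": 0, "hand": 0}

```text
t: 18.68
eef_pos: [0.5709, 0.2456, 0.2034]
orientation: [0.0, 0.649, 0.76, 0.0]
ft_force: [-1.0, -0.3, 1.3]
finger_gap: 0.128
grasp_force: 30.0
```

The arm has taken the weight. I'll release a little, let it settle, and check before withdrawing.

>>> drive_tool:
  rows:
    - {"delta_pos": [0, 0, 0], "turn": 0, "hand": 0.3}
    - {"delta_pos": [0, 0, 0], "turn": 0, "hand": 0.4}
    - {"delta_pos": [0, 0, 0], "turn": 0, "hand": 0.5}
    - {"delta_pos": [0, 0, 0], "turn": 0, "hand": 0.5}
    - {"delta_pos": [0, 0, 0], "turn": 0, "hand": 0.5}
    - {"delta_pos": [0, 0, 0], "turn": 0, "hand": 0.5}

```text
t: 19.42
eef_pos: [0.5708, 0.2455, 0.2032]
orientation: [-0.0, 0.649, 0.76, -0.0]
ft_force: [0.4, -1.0, 0.5]
finger_gap: 0.498
grasp_force: 0.0
```

Run:
```python
from h import *
s=r.sense(); print(s['eef_pos'],s['ft_force'],s['finger_gap'])
im,P,M=cloud('side'); cv2.imwrite('pics/side7.png',cv2.resize(im[170:370,140:340,::-1],None,fx=3,fy=3))
```

```text
[0.57082797 0.2454936  0.20319189] [ 0.4142993  -0.99857414  0.49458115] 0.4982122443238782
```

View pics/side7.png

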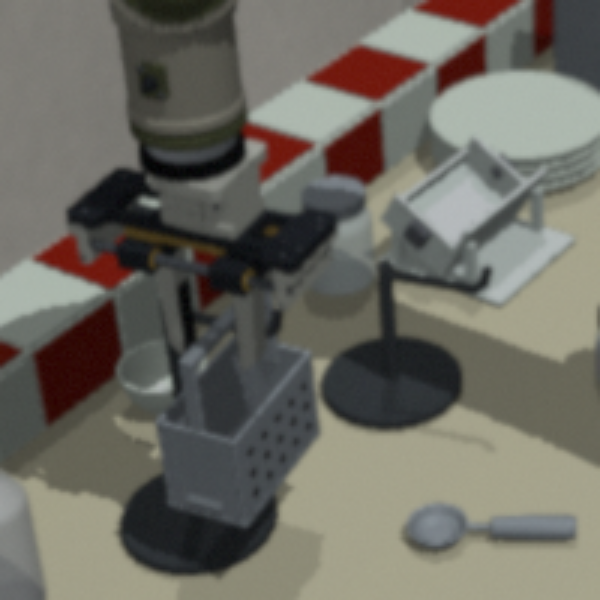

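The caddy hangs on the arm and the fingers are open on both sides of the bar (crop 215,340). I'll withdraw straight up and let it settle.

>>> drive_tool:
  rows:
    - {"delta_pos": [0, 0, -0.15], "turn": 0, "hand": 0.5}
    - {"delta_pos": [0, 0, -0.3], "turn": 0, "hand": 0.5}
    - {"delta_pos": [0, 0, -0.5], "turn": 0, "hand": 0.5}
    - {"delta_pos": [0, 0, -0.8], "turn": 0, "hand": 0.5}
    - {"delta_pos": [0, 0, -0.8], "turn": 0, "hand": 0.5}
    - {"delta_pos": [0, 0, 0], "turn": 0, "hand": 0.5}
    - {"delta_pos": [0, 0, 0], "turn": 0, "hand": 0.5}
    - {"delta_pos": [0, 0, 0], "turn": 0, "hand": 0.5}
    - {"delta_pos": [0, 0, 0], "turn": 0, "hand": 0.5}
    - {"delta_pos": [0, 0, 0], "turn": 0, "hand": 0.5}
    - {"delta_pos": [0, 0, 0], "turn": 0, "hand": 0.5}
    - {"delta_pos": [0, 0, 0], "turn": 0, "hand": 0.5}

```text
t: 20.98
eef_pos: [0.5708, 0.2455, 0.3306]
orientation: [-0.0, 0.649, 0.76, -0.0]
ft_force: [-0.9, 0.2, 0.1]
finger_gap: 0.501
grasp_force: 0.0
```

Run:
```python
from h import *
s=r.sense(); e=s['eef_pos']; print(e,s['ft_force'],s['finger_gap'])
im,P,M=cloud('side'); ps=[]
for i in range(6): im2,P2,_=cloud('side'); ps.append(np.abs(im2.astype(int)-im)[170:370,140:340].mean())
print('motion',np.round(ps,2))
cv2.imwrite('pics/side8.png',cv2.resize(im[170:370,140:340,::-1],None,fx=3,fy=3))
```

```text
[0.57082367 0.24552857 0.33059311] [-0.85594596  0.2341585   0.08481166] 0.5013104883223637
motion [1.12 1.19 1.24 1.3  1.31 1.3 ]
```

View pics/side8.png

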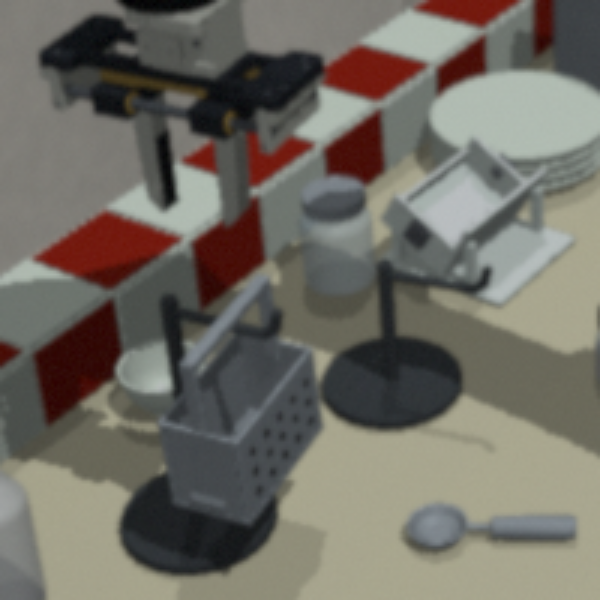

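It hangs on the arm behind the tip with the gripper clear, and it may still be swaying slightly, so I'll wait for it to settle.

>>> drive_tool:
  rows:
    - {"delta_pos": [0, 0, 0], "turn": 0, "hand": 0.5}
    - {"delta_pos": [0, 0, 0], "turn": 0, "hand": 0.5}
    - {"delta_pos": [0, 0, 0], "turn": 0, "hand": 0.5}
    - {"delta_pos": [0, 0, 0], "turn": 0, "hand": 0.5}
    - {"delta_pos": [0, 0, 0], "turn": 0, "hand": 0.5}
    - {"delta_pos": [0, 0, 0], "turn": 0, "hand": 0.5}
    - {"delta_pos": [0, 0, 0], "turn": 0, "hand": 0.5}
    - {"delta_pos": [0, 0, 0], "turn": 0, "hand": 0.5}
    - {"delta_pos": [0, 0, 0], "turn": 0, "hand": 0.5}
    - {"delta_pos": [0, 0, 0], "turn": 0, "hand": 0.5}
    - {"delta_pos": [0, 0, 0], "turn": 0, "hand": 0.5}
    - {"delta_pos": [0, 0, 0], "turn": 0, "hand": 0.5}

```text
t: 22.82
eef_pos: [0.5708, 0.2455, 0.3307]
orientation: [-0.0, 0.649, 0.76, -0.0]
ft_force: [-0.4, 0.1, -0.5]
finger_gap: 0.5
grasp_force: 0.0
```

>>> drive_tool:
  rows:
    - {"delta_pos": [0, 0, 0], "turn": 0, "hand": 0.5}
    - {"delta_pos": [0, 0, 0], "turn": 0, "hand": 0.5}
    - {"delta_pos": [0, 0, 0], "turn": 0, "hand": 0.5}
    - {"delta_pos": [0, 0, 0], "turn": 0, "hand": 0.5}
    - {"delta_pos": [0, 0, 0], "turn": 0, "hand": 0.5}
    - {"delta_pos": [0, 0, 0], "turn": 0, "hand": 0.5}
    - {"delta_pos": [0, 0, 0], "turn": 0, "hand": 0.5}
    - {"delta_pos": [0, 0, 0], "turn": 0, "hand": 0.5}
    - {"delta_pos": [0, 0, 0], "turn": 0, "hand": 0.5}
    - {"delta_pos": [0, 0, 0], "turn": 0, "hand": 0.5}
    - {"delta_pos": [0, 0, 0], "turn": 0, "hand": 0.5}
    - {"delta_pos": [0, 0, 0], "turn": 0, "hand": 0.5}

```text
t: 24.32
eef_pos: [0.5708, 0.2455, 0.3307]
orientation: [-0.0, 0.649, 0.76, -0.0]
ft_force: [-0.2, 0.7, -0.7]
finger_gap: 0.497
grasp_force: 0.0
```

>>> drive_tool:
  rows:
    - {"delta_pos": [0, 0, 0], "turn": 0, "hand": 0.5}
    - {"delta_pos": [0, 0, 0], "turn": 0, "hand": 0.5}
    - {"delta_pos": [0, 0, 0], "turn": 0, "hand": 0.5}
    - {"delta_pos": [0, 0, 0], "turn": 0, "hand": 0.5}
    - {"delta_pos": [0, 0, 0], "turn": 0, "hand": 0.5}
    - {"delta_pos": [0, 0, 0], "turn": 0, "hand": 0.5}
    - {"delta_pos": [0, 0, 0], "turn": 0, "hand": 0.5}
    - {"delta_pos": [0, 0, 0], "turn": 0, "hand": 0.5}
    - {"delta_pos": [0, 0, 0], "turn": 0, "hand": 0.5}
    - {"delta_pos": [0, 0, 0], "turn": 0, "hand": 0.5}
    - {"delta_pos": [0, 0, 0], "turn": 0, "hand": 0.5}
    - {"delta_pos": [0, 0, 0], "turn": 0, "hand": 0.5}

```text
t: 25.82
eef_pos: [0.5708, 0.2455, 0.3307]
orientation: [-0.0, 0.649, 0.76, -0.0]
ft_force: [-0.9, 0.6, 0.1]
finger_gap: 0.497
grasp_force: 0.0
```

Run:
```python
from h import *
im,P,M=cloud('side'); ps=[];bg=[]
def mid(P):
    Q=P[200:350,180:260].reshape(-1,3); q=Q[(Q[:,2]>.085)&(Q[:,2]<.125)&(abs(Q[:,0]-.575)<.08)&(abs(Q[:,1]-.229)<.1)]; return q.mean(0)
m=[]
for i in range(10):
    im2,P2,_=cloud('side'); d=np.abs(im2.astype(int)-im); ps.append(d[230:350,185:255].mean()); bg.append(d[230:350,300:370].mean()); m.append(mid(P2))
print(np.round(ps,2),np.round(bg,2)); print(np.round(m,4)); Q=P.reshape(-1,3)
q=Q[(Q[:,2]>.205)&(Q[:,2]<.236)&(abs(Q[:,0]-.575)<.02)&(abs(Q[:,1]-.229)<.08)]; print('bar',q.mean(0), np.percentile(q,[2,98],axis=0)); print(r.sense()['t'])
```

```text
[1.1  1.1  1.1  1.11 1.12 1.09 1.11 1.1  1.1  1.11] [0.88 0.88 0.87 0.88 0.88 0.88 0.88 0.88 0.87 0.87]
[[0.5682 0.2318 0.1055]
 [0.5683 0.2323 0.1055]
 [0.5687 0.2316 0.1056]
 [0.5684 0.2321 0.1058]
 [0.5679 0.2318 0.1055]
 [0.5686 0.2318 0.1056]
 [0.5682 0.2318 0.1057]
 [0.568  0.2323 0.1056]
 [0.5684 0.2321 0.1054]
 [0.5685 0.2316 0.1052]]
bar [0.57172051 0.23369392 0.22263243] [[0.5590387  0.17449594 0.20730942]
 [0.59077783 0.28898455 0.23282469]]
26.375
```

At rest, with the bar about 9 mm from hook_seat along the arm. I'll hand it in.

```bash
python3 -c "
from workcell import r
print(r.finish_job())"
```

```text
the job is handed in; nothing more can be done
None
```

The caddy hangs at rest by its handle bar on the tall stand's arm, behind the upturned tip and clear of the worktop; the gripper is clear, no other item was deliberately touched, and the job was handed in at about 26 s (no verdict was returned).

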